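# Close the control box and hold it against the sprung fence

## Robot

A 6-joint arm with a two-finger parallel gripper is mounted at the origin on the work surface. World frame = base frame: x ahead of the robot, y to its left, z up, the work surface at z = 0. Lengths are in m, angles in rad, forces in N, time in s.
With the tool pointing down it reaches from about 0.4 to 0.925 m from the base axis. Payload 12.5 kg.
Tool frame: the origin (TCP) lies between the finger pads; the fingertips stand 14 mm ahead of it and the grasp point (between the pads) lies 5 mm behind it; y points along the fingers, x is the direction in which the jaws open and shut, and the axes are right-handed (so a half turn about y gives the same grasp; the last joint's range is limited). The gripper opens to 95 mm and grips with 3 to 60 N. Pads are 20 mm wide; open, the fingers measure 119 mm over their backs; the gripper's body (75 mm by 180 mm) begins 59 mm behind the grasp point.
Start: joints at [-1.22, 0.491, 1.559, -0, 1.092, -0.106], TCP at [0.276, -0.561, 0.229] pointing down, gripper open.
Joint ranges: [-3.1, 3.1], [-0.84, 2.19], [0.05, 2.79], [-1.13, 4.28], [0.06, 2.93], [-2.69, 2.69]. Speed limits (rad/s): [2.22, 2.22, 2.79, 3.14, 3.14, 3.14].

## Interface

Orientations are given as a rotation vector (axis times angle).
In Python, from rig import read_state, get_image, camera_params, sign_off gives the robot as it stands. The module is installed in compiled form; this text tells all that it offers.
- The arm moves only by the tool send_rows, never from a script. Its argument "increments" is a list of rows, each a list of 6 numbers: the shift along the tool's x, y, z each as a share of 0.5 m, from -1 to 1, then the turn, a rotation vector about the tool's x, y, z each as a share of pi/4 rad, from -1 to 1. In form: [[x, y, z, ax, ay, az], ...]. A call has 1 to 20 rows; each row is the pose to reach, as a shift and turn from the pose measured when the call began, along the tool's axes at that moment; what a row does not reach only later rows make up. A row lasts 1/8 s, in which the tool goes at most 62.5 mm and 10.7 degrees, less where a joint would pass 70% of its speed; a pose out of reach is approached as far as the arm can. A call with a number of a shift or a turn outside -1 to 1 is refused whole. A call with a gripper value outside its range is refused whole. "grip" is the opening, from 0 (shut) to 1 (fully open), set as the call begins (left out, the last holds). The fingers move at their own pace and stop on an object; "newtons" is the grip in N (left out, the last holds). Time passes only in rows, so rows that repeat a pose let the fingers close. It gives the time, the measured TCP pose, the force and the opening at its end, in the units of the state.
- read_state(): the state, without advancing time (a new reading comes with each control period).
- get_image(name): name is "scene" or "top" or "wrist"; returns the picture (384x512x3 uint8, red, green, blue); there is no depth.
- camera_params(name): a dict with "K" (3x3 intrinsics, pixels), "distortion" ([k1, k2, p1, p2, k3] as OpenCV has them; the pictures are not rectified), "pose" (4x4, takes a point from camera to world coordinates). Camera axes: x right, y up, looking along -z (the intrinsics and any distortion apply to the point x, -y, -z); pixel columns grow to the right and rows downward; lengths in m; the calibration is good to about 2 mm. A picture is of the moment at which its call begins: read the wrist's pose just before it. camera_params takes no time and is no camera call; for the wrist camera it gives the pose at the moment of the call.
- sign_off(): hands the job in, once; it reports no verdict.
The state is a dict: "t": time; "qpos": joint angles; "qvel": joint speeds; "joint_efforts": joint torques, N m; "tool_pos": TCP position; "eef_rot": TCP orientation; "force": force on the tool from outside, world axes, zero at the start; "torque": the same for the moment, N m; "finger_gap": finger opening in m.
Only numpy, scipy, OpenCV 4.12 (cv2) and the standard library are available. Lean on these libraries where they do the work, as an engineer would, in place of code of your own. Each camera call takes 0.05 s, during which the arm holds its last target. There are 200 camera calls.

## Task

Put the aluminium cover on the open control box that stands in the assembly jig, then push the closed box along the jig against the sprung fence until the black pointer stands over the green band, and keep holding it there so that I can drive the screws: finish while still pressing. Never let the pointer run into the red, have the cover on before the box is pressed on the fence, and leave the tape dispenser, screwdriver and jar alone.

Things in the scene. Friction and masses are not known exactly. Their poses are not given: they have to be found in the camera images.
- jig: Fixed jig: plywood base 12 mm thick, x = -120 to +200, y = +-90 mm. Origin on the bench plane on the channel's middle line; x points along the channel to the sprung fence (away from the robot, yaw within 0.3 rad), z up. Two steel guides, 20 mm high on the base, inner faces at y = +-48 mm, x = -120 to +90. Fence's face at x = +100 mm when not pressed; 57 mm high wooden end block behind it.
- scale (a point): Where the green band's middle lies, on top of the jig's white scale block left of the fence, 42 mm above the bench. The black pointer, a thin bar on the fence, moves over it along the jig's x; the green band is 12 mm long, the red one begins 8 mm past it. Block 56 x 22 mm.
- fence_face (a point): The fence's aluminium plate, 12 mm thick, 90 mm wide, reaching to 50 mm above the bench. This point is the middle of the face that the box meets, 33 mm above the bench; axes parallel to the jig's. It slides along the jig's x with the fence and the black pointer.
- fence (a joint): How far the sprung fence is pushed back, m: 0 at rest, grows along the jig's x, end stop at 0.040. Spring 0.5 N per mm, no preload, friction about 0.2 N; it springs back when not pressed. The pointer is over the green from 0.012 to 0.024 (6 to 12 N) and enters the red at 0.032 (16 N).
- box: Dark steel control box, loose, 0.5 to 0.8 kg, 120 (x) x 90 (y) x 45 mm, walls 4 mm, open on top (112 x 82 mm). Origin: centre of underside, which rests on the jig's base (12 mm above the bench) between the guides, 3 mm play each side; x points to the fence. Starts 20 to 60 mm short of the fence; slides. Push it low on its rear wall (plain, 120 mm from its front one): pushed high up it may tip.
- cover: Loose aluminium cover, 0.14 to 0.28 kg: plate 120 (x) x 90 (y) x 4 mm, under it a lip 107 x 77 mm, 8 mm deep (2.5 mm play each side in the box), on top a black bar handle, top at 42 mm. Origin: centre of the lip's underside. Starts lying on its lip on the bench, left or right of the jig. Seated, long sides match (either way round), its origin is 37 mm above the box's.
- cover_grip (a point): Centre of the cover's handle bar, 36 mm above the cover's origin. The bar is 70 mm long along the cover's y, 14 mm wide (x), 12 mm high, on end posts at y = +-30 mm; 18 mm free below it. Pushed along by this handle, the box may tip.
- tape_dispenser: Blue desk tape dispenser, loose, 130 x 50 x 73 mm, origin at the centre of its underside. Left or right of the jig, on the other side from the cover. To be left alone.
- screwdriver: Red-handled screwdriver, about 200 mm long, lying on the bench to the right, far side. To be left alone.
- jar: Closed glass jar, 60 mm wide, 75 mm high, origin at the centre of its underside, on the left, far side. To be left alone.

How it is judged:
On the way:
1. the cover sits down in the box's opening, before the fence is pressed (x of cover in the frame of box between -0.005 and 0.005 m and y of cover in the frame of box between -0.005 and 0.005 m and z of cover in the frame of box between 0.034 and 0.04 m and angle between the x axis of cover and the x axis of box, either way round below 0.1 rad and angle between the z axis of cover and the z axis of box, either way round below 0.05 rad and value of joint fence below 0.004 m), for 0.2 s.
At the end, for the whole second after the job is handed in: Robot still pressing: fence steady, 12 to 24 mm back (pointer in the green, 6 to 12 N), pushed by the box itself (4.5 to 14 N on the plate), which lies flat and straight in the channel; cover fully seated in the box (within 5 mm sideways, 3 mm in height, 0.1 rad) (x of cover in the frame of box between -0.005 and 0.005 m and y of cover in the frame of box between -0.005 and 0.005 m and z of cover in the frame of box between 0.034 and 0.04 m and angle between the x axis of cover and the x axis of box, either way round below 0.1 rad and angle between the z axis of cover and the z axis of box, either way round below 0.05 rad and y of box in the frame of jig between -0.006 and 0.006 m and z of box in the frame of jig between 0.009 and 0.016 m and angle between the x axis of box and the x axis of jig, either way round below 0.08 rad and value of joint fence between 0.012 and 0.024 m and velocity of joint fence between -0.01 and 0.01 m/s and contact force between box and fence between 4.5 and 14 N and (contact force between any of the fingers, the arm and cover above 1 N or contact force between any of the fingers, the arm and box above 1 N)); the arm keeps its last pose, push and grip.
It fails at once if the pointer runs into the red (fence pushed back over 32 mm) (value of joint fence above 0.032 m).
It fails at once if the fence is pressed while the cover is not on the box (value of joint fence above 0.006 m and (z of cover in the frame of box above 0.045 m or z of cover in the frame of box below 0.03 m or horizontal distance between cover and box above 0.012 m)).
It fails at once if the tape dispenser, screwdriver or jar is disturbed (moved over 20 mm) (distance of any of tape_dispenser, screwdriver, jar from where it was at the start of the episode above 0.02 m).
It also fails if it takes over 64 s, if anything falls off the work surface, if the arm or the gripper's body presses on something with over 40 N, if the wrist force passes 120 N, or if a joint passes its speed limit or range.

## Working session

There is one attempt and no reset: what is moved stays moved. The work goes in short steps, Python scripts to look and compute and a tool call to move; the robot and the scene stay as the last step left them, time stands still between calls to the robot, and variables do not carry over. Pictures are saved under pics/ and viewed, and the job is handed in when it is done.

Besides the shell and the picture viewer there is one more tool, called after "Emit:" as name(argument=value, ...) on one line, values as JSON. send_rows: Moves the arm, as the interface text tells. Its arguments: {"type":"object","properties":{"increments":{"type":"array"},"grip":{"type":"number"},"newtons":{"type":"number"}},"required":["increments"]}

```bash
mkdir -p pics; cat > h.py <<'E'
import numpy as np, cv2
from rig import read_state, get_image, camera_params, sign_off
from scipy.spatial.transform import Rotation as R
def snap(cam,fn):
    p=camera_params(cam); im=get_image(cam); cv2.imwrite('pics/'+fn+'.png',im[:,:,::-1]); return im,p
def ray(p,uv):
    u=cv2.undistortPoints(np.array(uv,float).reshape(-1,1,2),np.array(p['K']),np.array(p['distortion'],float)).reshape(-1,2)
    d=np.c_[u[:,0],-u[:,1],-np.ones(len(u))]; T=np.array(p['pose']); return T[:3,3],d@T[:3,:3].T
def onz(p,uv,z):
    o,d=ray(p,uv); return o+d*((z-o[2])/d[:,2])[:,None]
def proj(p,X):
    T=np.array(p['pose']); c=(np.atleast_2d(X)-T[:3,3])@T[:3,:3]; c=c*[1,-1,-1]
    return cv2.projectPoints(c,np.zeros(3),np.zeros(3),np.array(p['K']),np.array(p['distortion'],float))[0].reshape(-1,2)
def delta(pos,Rw):
    "row numbers to reach world pos, rotation Rw from now"
    s=read_state(); R0=R.from_rotvec(s['eef_rot'])
    t=R0.inv().apply(np.array(pos)-s['tool_pos'])/0.5; r=(R0.inv()*Rw).as_rotvec()/(np.pi/4)
    return np.round(np.r_[t,r],4)
E
python3 - <<'E'
from h import *
s=read_state(); print(s); print(R.from_rotvec(s['eef_rot']).as_matrix().round(3))
for c in ('scene','top','wrist'):
    im,p=snap(c,c+'0'); print(c,np.array(p['pose']).round(3).tolist(),np.array(p['K']).round(1).tolist())
E
```

```text
{'t': 0.0, 'qpos': array([-1.21957773e+00,  4.91538556e-01,  1.55948636e+00, -9.16403298e-06,
        1.09167791e+00, -1.05595110e-01]), 'qvel': array([-6.40750155e-04,  1.58262357e-03, -2.38588916e-04,  7.96457149e-06,
        1.76489530e-03, -4.37690221e-04]), 'joint_efforts': array([-2.37888584e-03, -6.12646222e+01, -2.58187634e+01,  6.91224751e-02,
        4.82069829e-02, -1.82849512e-04]), 'tool_pos': array([ 0.27561941, -0.56067554,  0.22806208]), 'eef_rot': array([-1.39065003,  0.86711221, -0.86566953]), 'force': array([-0.07255252,  0.36062568, -0.55324257]), 'torque': array([-0.01860628,  0.00994376,  0.05915252]), 'finger_gap': 0.09535635033391586}
[[ 0.441 -0.     0.897]
 [-0.897  0.001  0.441]
 [-0.001 -1.     0.   ]]
scene [[-0.78, -0.517, 0.353, 0.977], [0.626, -0.637, 0.45, 0.506], [-0.008, 0.572, 0.821, 0.973], [0.0, 0.0, 0.0, 1.0]] [[474.6, 0.0, 255.6], [0.0, 474.6, 187.7], [0.0, 0.0, 1.0]]
top [[0.023, 0.997, -0.074, 0.493], [-0.999, 0.025, 0.022, 0.016], [0.024, 0.074, 0.997, 1.246], [0.0, 0.0, 0.0, 1.0]] [[470.8, 0.0, 259.4], [0.0, 470.8, 184.0], [0.0, 0.0, 1.0]]
wrist [[0.441, 0.868, 0.228, 0.339], [-0.898, 0.427, 0.111, -0.53], [-0.001, -0.254, 0.967, 0.384], [0.0, 0.0, 0.0, 1.0]] [[269.2, 0.0, 253.2], [0.0, 269.2, 189.1], [0.0, 0.0, 1.0]]
```

View pics/top0.png

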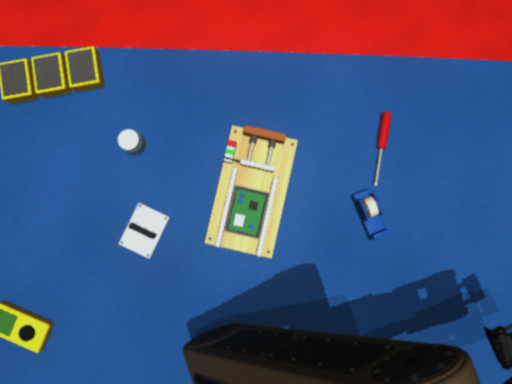

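View pics/scene0.png

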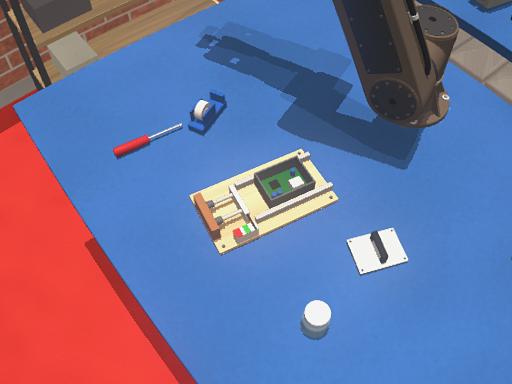

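```bash
python3 - <<'E'
from h import *
im=cv2.cvtColor(cv2.imread('pics/top0.png'),cv2.COLOR_BGR2RGB); p=camera_params('top')
hsv=cv2.cvtColor(im,cv2.COLOR_RGB2HSV)
def blob(m,roi):
    k=np.zeros(m.shape,np.uint8); x0,y0,x1,y1=roi; k[y0:y1,x0:x1]=m[y0:y1,x0:x1].astype(np.uint8)*255
    c=max(cv2.findContours(k,cv2.RETR_EXTERNAL,cv2.CHAIN_APPROX_NONE)[0],key=cv2.contourArea)
    return c
def rect(m,roi,z,name):
    c=blob(m,roi).reshape(-1,2); w=onz(p,c,z)[:,:2]
    (cx,cy),(a,b),ang=cv2.minAreaRect((w*1000).astype(np.float32)); bx=cv2.boxPoints(((cx,cy),(a,b),ang))
    e=bx[1]-bx[0]; f=bx[2]-bx[1]; L=e if np.hypot(*e)>np.hypot(*f) else f
    print(name,'c',cx,cy,'size',a,b,'long yaw',np.degrees(np.arctan2(L[1],L[0]))%180)
blue=(hsv[...,0]>100)&(hsv[...,0]<125)&(hsv[...,1]>150)
rect(~blue,(100,190,185,270),.012,'cover')
rect(~blue,(195,115,310,270),.012,'jig')
rect((hsv[...,2]<90)&~((hsv[...,0]>100)&(hsv[...,1]>200)),(110,195,180,265),.042,'bar')
rect(((hsv[...,0]>45)&(hsv[...,0]<95)&(hsv[...,1]>80)),(222,175,275,250),.02,'pcb')
v=cv2.resize(im[110:265,190:310],None,fx=5,fy=3.8*5/5*1.0+1.2,interpolation=cv2.INTER_CUBIC) if 0 else cv2.resize(im[120:265,110:310],None,fx=4,fy=4,interpolation=cv2.INTER_CUBIC)
cv2.imwrite('pics/topz.png',v[:,:,::-1])
E
```

```text
cover c 456.7308044433594 287.37457275390625 size 96.48828887939453 126.54002380371094 long yaw 156.37962
jig c 570.0103759765625 9.254158020019531 size 186.5231475830078 336.13983154296875 long yaw 168.56
bar c 456.8081359863281 284.0986022949219 size 68.67948913574219 11.402059555053711 long yaw 66.33317
pcb c 511.2291259765625 19.964527130126953 size 77.36299896240234 108.08833312988281 long yaw 168.14235
```

View pics/topz.png

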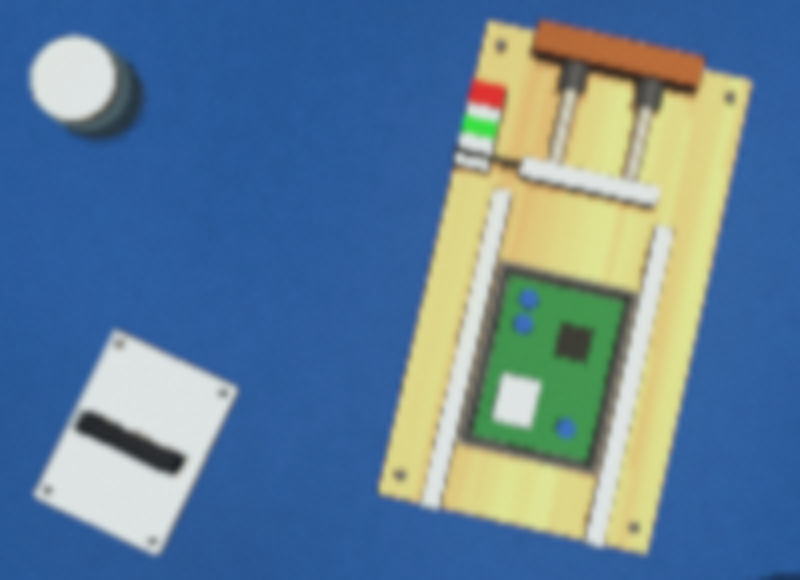

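```bash
python3 - <<'E'
from h import *
def Rz(yaw): # tool z yaw in deg, y down
    a=np.radians(yaw); z=np.array([np.cos(a),np.sin(a),0]); y=np.array([0,0,-1.]); return R.from_matrix(np.c_[np.cross(y,z),y,z])
print(delta([.50,-.15,.28],Rz(66.4)))
E
cat >> h.py <<'E'
def Rz(yaw):
    "tool z yaw in deg, tool y down"
    a=np.radians(yaw); z=np.array([np.cos(a),np.sin(a),0]); y=np.array([0,0,-1.]); return R.from_matrix(np.c_[np.cross(y,z),y,z])
E
```

```text
[-5.394e-01 -1.031e-01  7.650e-01 -5.000e-04 -8.939e-01 -9.000e-04]
```

Emit:
send_rows(increments=[[-0.54,-0.1,0.765,0,-0.89,0],[-0.54,-0.1,0.765,0,-0.89,0],[-0.54,-0.1,0.765,0,-0.89,0],[-0.54,-0.1,0.765,0,-0.89,0],[-0.54,-0.1,0.765,0,-0.89,0],[-0.54,-0.1,0.765,0,-0.89,0],[-0.54,-0.1,0.765,0,-0.89,0],[-0.54,-0.1,0.765,0,-0.89,0],[-0.54,-0.1,0.765,0,-0.89,0]], grip=0.5)

```text
t: 1.27
tool_pos: [0.5005, -0.148, 0.2785]
eef_rot: [-1.546, 0.323, -0.323]
force: [-0.4, -0.4, -1.3]
finger_gap: 0.0476
```

```bash
python3 - <<'E'
from h import *
im,p=snap('wrist','w1'); print(read_state()['t'],read_state()['tool_pos'])
print(delta([.457,.286,.19],Rz(66.4)))
E
```

```text
1.325 [ 0.49996162 -0.14916967  0.2782991 ]
[-4.278e-01  1.773e-01  7.626e-01 -5.000e-04 -1.300e-03 -1.000e-03]
```

View pics/w1.png

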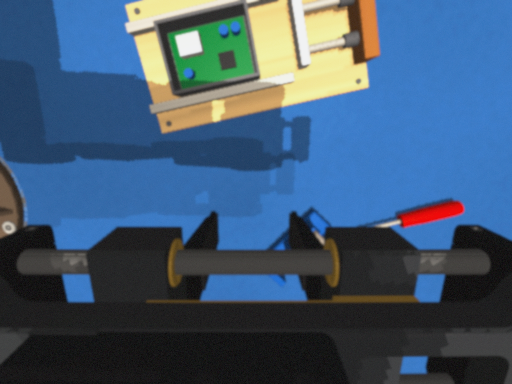

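Emit:
send_rows(increments=[[-0.03,0,0.13,0,0,0],[-0.03,0,0.13,0,0,0],[-0.03,0,0.13,0,0,0]])

```text
t: 1.7
tool_pos: [0.512, -0.0844, 0.2782]
eef_rot: [-1.546, 0.325, -0.323]
force: [-0.3, 0.0, -0.2]
finger_gap: 0.0477
```

```bash
python3 - <<'E'
from h import *
im,p=snap('wrist','w2'); import pickle; pickle.dump(p,open('w2.pkl','wb')); print(read_state()['tool_pos'])
print(delta([.42,.19,.22],Rz(66.4)))
E
```

```text
[ 0.5120409  -0.08478829  0.27822653]
[-3.894e-01  1.169e-01  4.292e-01 -2.000e-04 -2.400e-03 -1.200e-03]
```

View pics/w2.png

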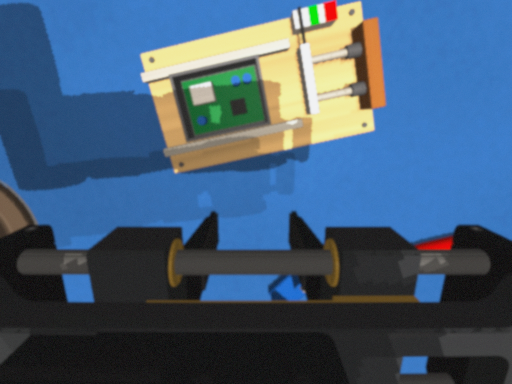

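```bash
python3 - <<'E'
import cv2
im=cv2.imread('pics/w2.png')[45:155,140:300]; cv2.imwrite('pics/w2z.png',cv2.resize(im,None,fx=5,fy=5,interpolation=cv2.INTER_CUBIC))
E
```

```text
(no output)
```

View pics/w2z.png

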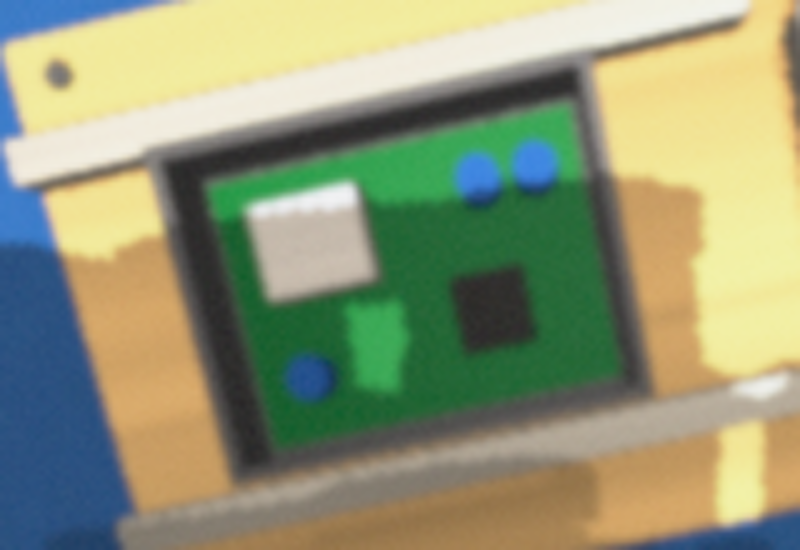

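Emit:
send_rows(increments=[[-0.39,0.12,0.43,0,0,0],[-0.39,0.12,0.43,0,0,0],[-0.39,0.12,0.43,0,0,0],[-0.39,0.12,0.43,0,0,0],[-0.39,0.12,0.43,0,0,0],[-0.39,0.12,0.43,0,0,0],[-0.39,0.12,0.43,0,0,0]])

```text
t: 2.62
tool_pos: [0.4205, 0.1894, 0.2185]
eef_rot: [-1.546, 0.326, -0.325]
force: [-0.0, 0.1, -0.7]
finger_gap: 0.0475
```

```bash
python3 - <<'E'
from h import *
im,p=snap('wrist','w3'); import pickle; pickle.dump(p,open('w3.pkl','wb')); print(read_state()['tool_pos'])
E
```

```text
[0.42064243 0.18920102 0.21860963]
```

View pics/w3.png

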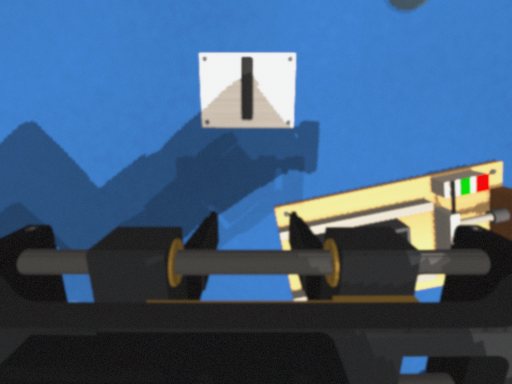

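```bash
python3 - <<'E'
from h import *; import pickle
p2=pickle.load(open('w2.pkl','rb')); p3=pickle.load(open('w3.pkl','rb')); pt=camera_params('top')
z=lambda a:(np.array(a,float)+.5)/5-.5+[140,45]
w=onz(p2,z([(148,150),(592,60),(652,393),(235,480)]),.057)[:,:2]
ya=lambda a,b:np.degrees(np.arctan2(*(b-a)[::-1]))
print('box rim',w.round(4).tolist(),[np.linalg.norm(w[i]-w[i-1]).round(4) for i in range(4)],ya(w[0],w[1]),ya(w[3],w[2]),w.mean(0))
im=cv2.imread('pics/w2.png'); hsv=cv2.cvtColor(im,cv2.COLOR_BGR2HSV)
j=onz(p2,[(142,54),(176,173),(374,130),(360,2)],.012)[:,:2]
print('jig',j.round(4).tolist(),[np.linalg.norm(j[i]-j[i-1]).round(4) for i in range(4)],ya(j[0],j[3]),ya(j[1],j[2]),'mean(jig x=40)',j.mean(0))
# top view: corners from zoom
zt=lambda a:(np.array(a,float)+.5)/4-.5+[110,120]
jt=onz(pt,zt([(378,493),(648,553),(752,80),(490,20)]),.012)[:,:2]
print('jig top',[np.linalg.norm(jt[i]-jt[i-1]).round(4) for i in range(4)],ya(jt[0],jt[3]),ya(jt[1],jt[2]),jt.mean(0))
bt=onz(pt,zt([(462,437),(597,469),(637,292),(503,263)]),.057)[:,:2]
print('box top',[np.linalg.norm(bt[i]-bt[i-1]).round(4) for i in range(4)],ya(bt[0],bt[3]),ya(bt[1],bt[2]),bt.mean(0))
for jj in (j.mean(0),jt.mean(0)):
  a=np.radians(-11.5); o=jj-.04*np.array([np.cos(a),np.sin(a)])
  for b in (w.mean(0),bt.mean(0)):
    d=b-o; print('box in jig',d@[np.cos(a),np.sin(a)],d@[-np.sin(a),np.cos(a)])
# cover
im=cv2.imread('pics/w3.png'); 
hsv=cv2.cvtColor(im,cv2.COLOR_BGR2HSV)
def mr(m,zz,n):
    m=m.astype(np.uint8)*255; k=np.zeros_like(m); k[40:140,185:310]=m[40:140,185:310]
    c=max(cv2.findContours(k,cv2.RETR_EXTERNAL,cv2.CHAIN_APPROX_NONE)[0],key=cv2.contourArea).reshape(-1,2)
    q=onz(p3,c,zz)[:,:2]*1000; r=cv2.minAreaRect(q.astype(np.float32)); print(n,r)
mr(hsv[...,1]<90,.012,'cover')
g=cv2.cvtColor(im,cv2.COLOR_BGR2GRAY)
mr(g<70,.040,'bar')
E
```

```text
box rim [[0.462, 0.0752], [0.5768, 0.0483], [0.5586, -0.0347], [0.4439, -0.01]] [np.float64(0.0871), np.float64(0.1179), np.float64(0.085), np.float64(0.1174)] -13.193534336056368 -12.185535773252973 [0.51030682 0.01970703]
jig [[0.4297, 0.127], [0.3933, -0.0475], [0.7033, -0.1098], [0.7377, 0.064]] [np.float64(0.3144), np.float64(0.1783), np.float64(0.3161), np.float64(0.1772)] -11.565973997861239 -11.364216232737565 mean(jig x=40) [0.56602567 0.00844411]
jig top [np.float64(0.3198), np.float64(0.18), np.float64(0.3189), np.float64(0.1784)] -11.594750062196718 -11.297556544622264 [0.56662508 0.00876102]
box top [np.float64(0.1126), np.float64(0.0872), np.float64(0.1143), np.float64(0.0867)] -11.702295723217665 -11.47179437635813 [0.51269311 0.01895315]
box in jig -0.016845742524651666 -7.173811208122494e-05
box in jig -0.014357061568076052 -0.0003347411414178634
box in jig -0.017369932218451352 -0.0005017850133616819
box in jig -0.014881251261875738 -0.0007647880426983204
cover ((455.4212341308594, 287.7094421386719), (91.53729248046875, 121.75177764892578), 66.21712493896484)
bar ((454.9644775390625, 287.4463806152344), (65.33911895751953, 10.729645729064941), 66.12964630126953)
```

```bash
python3 - <<'E'
from h import *
print(delta([.455,.2875,.08],Rz(66.2)),delta([.455,.2875,.032],Rz(66.2)))
E
```

```text
[-1.630e-02  2.773e-01  2.076e-01 -2.000e-04  0.000e+00 -7.000e-04] [-1.630e-02  3.733e-01  2.075e-01 -2.000e-04  0.000e+00 -7.000e-04]
```

Emit:
send_rows(increments=[[-0.016,0.1,0.207,0,0,0],[-0.016,0.2,0.207,0,0,0],[-0.016,0.277,0.207,0,0,0],[-0.016,0.277,0.207,0,0,0],[-0.016,0.32,0.207,0,0,0],[-0.016,0.35,0.207,0,0,0],[-0.016,0.373,0.207,0,0,0],[-0.016,0.373,0.207,0,0,0]])

```text
t: 3.68
tool_pos: [0.4551, 0.2868, 0.0324]
eef_rot: [-1.546, 0.327, -0.326]
force: [0.2, 0.1, 0.6]
finger_gap: 0.0475
```

```bash
python3 - <<'E'
from h import *
s=read_state(); print(s['tool_pos'],s['force'],s['finger_gap']); im,p=snap('wrist','w4')
E
```

```text
[0.45513553 0.28684769 0.03235255] [0.17532532 0.11785247 0.58930603] 0.047482852211897984
```

View pics/w4.png

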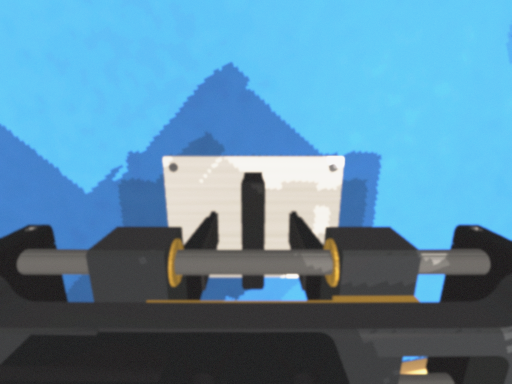

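Emit:
send_rows(increments=[[0,0,0,0,0,0],[0,0,0,0,0,0],[0,0,0,0,0,0],[0,0,0,0,0,0],[0,0,0,0,0,0],[0,0,0,0,0,0]], grip=0, newtons=40)

```text
t: 4.47
tool_pos: [0.4552, 0.2871, 0.0327]
eef_rot: [-1.546, 0.326, -0.326]
force: [-0.0, 0.6, 2.0]
finger_gap: 0.0137
```

Emit:
send_rows(increments=[[0,-0.05,0,0,0,0],[0,-0.15,0,0,0,0],[0,-0.25,0,0,0,0],[0,-0.25,0,0,0,0],[0,-0.25,0,0,0,0]])

```text
t: 5.1
tool_pos: [0.4548, 0.2867, 0.1569]
eef_rot: [-1.546, 0.327, -0.325]
force: [0.1, -0.0, -3.4]
finger_gap: 0.0138
```

```bash
python3 - <<'E'
from h import *
s=read_state(); R0=R.from_rotvec(s['eef_rot']); im,p=snap('wrist','w5')
hsv=cv2.cvtColor(im,cv2.COLOR_RGB2HSV); z=s['tool_pos'][2]
m=((hsv[...,1]<90)&(hsv[...,2]>90)).astype(np.uint8)*255
cv2.imwrite('pics/w5m.png',m)
print(s['tool_pos'],s['force'],s['finger_gap'],R0.as_matrix().round(3).tolist())
a=np.radians(-11.46); 
X=np.array([.5663,.0086])+(-.016-.04)*np.array([np.cos(a),np.sin(a)]); print(X)
print(delta([*X,.16],Rz(78.54)))
E
```

```text
[0.45475201 0.28672711 0.1568727 ] [ 0.09807175 -0.01968083 -3.35291744] 0.013754727930904603 [[0.915, -0.001, 0.404], [-0.404, -0.0, 0.915], [-0.001, -1.0, -0.0]]
[0.51141644 0.01972629]
[ 0.3195 -0.0073 -0.4426  0.0014 -0.2746 -0.0025]
```

View pics/w5.png

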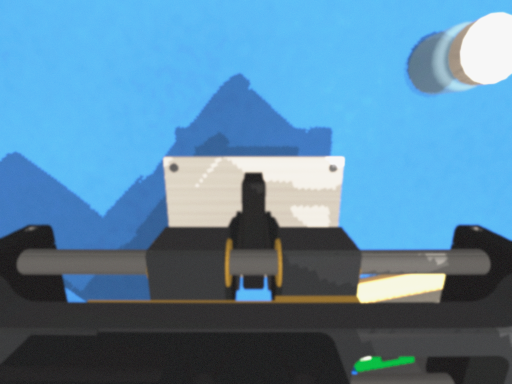

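```bash
python3 - <<'E'
from h import *
s=read_state(); R0=R.from_rotvec(s['eef_rot']); p=camera_params('wrist')
w=onz(p,[(164,156.5),(344,156.5)],s['tool_pos'][2]-.0205); q=R0.inv().apply(w-s['tool_pos']); print(q.round(4), 'expect x -+.06, z .045')
E
```

```text
[[-0.0585  0.0205  0.0462]
 [ 0.0597  0.0203  0.0462]] expect x -+.06, z .045
```

Emit:
send_rows(increments=[[0.32,-0.01,-0.44,0,-0.27,0],[0.32,-0.01,-0.44,0,-0.27,0],[0.32,-0.01,-0.44,0,-0.27,0],[0.32,-0.01,-0.44,0,-0.27,0],[0.32,-0.01,-0.44,0,-0.27,0],[0.32,0,-0.44,0,-0.27,0],[0.32,0.02,-0.44,0,-0.27,0],[0.32,0.04,-0.44,0,-0.27,0],[0.32,0.04,-0.44,0,-0.27,0]])

```text
t: 6.28
tool_pos: [0.5115, 0.0217, 0.1352]
eef_rot: [-1.566, 0.162, -0.155]
force: [0.4, 0.4, -2.6]
finger_gap: 0.0137
```

```bash
python3 - <<'E'
from h import *
s=read_state(); print(s['t'],s['tool_pos'],s['force'])
a,_=snap('scene','s6'); b,_=snap('wrist','w6'); c,_=snap('top','t6')
cv2.imwrite('pics/c6.png',np.vstack([np.hstack([cv2.resize(a[110:260,170:370],(400,300)),cv2.resize(c[120:270,180:380],(400,300))]),np.hstack([cv2.resize(b,(400,300)),np.zeros((300,400,3),np.uint8)])])[:,:,::-1])
E
```

```text
6.275 [0.51146222 0.02167448 0.13521356] [ 0.35126607  0.41878097 -2.61040349]
```

View pics/c6.png

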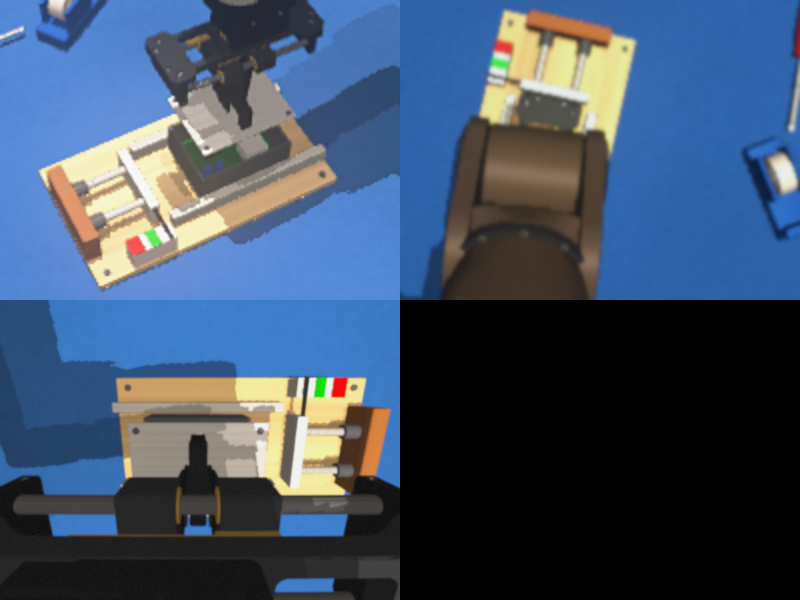

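```bash
python3 - <<'E'
import cv2
im=cv2.imread('pics/s6.png')[135:215,235:345]; cv2.imwrite('pics/s6z.png',cv2.resize(im,None,fx=7,fy=7,interpolation=cv2.INTER_CUBIC))
im=cv2.imread('pics/w6.png')[90:240,140:300]; cv2.imwrite('pics/w6z.png',cv2.resize(im,None,fx=4,fy=4,interpolation=cv2.INTER_CUBIC))
E
```

```text
(no output)
```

View pics/s6z.png

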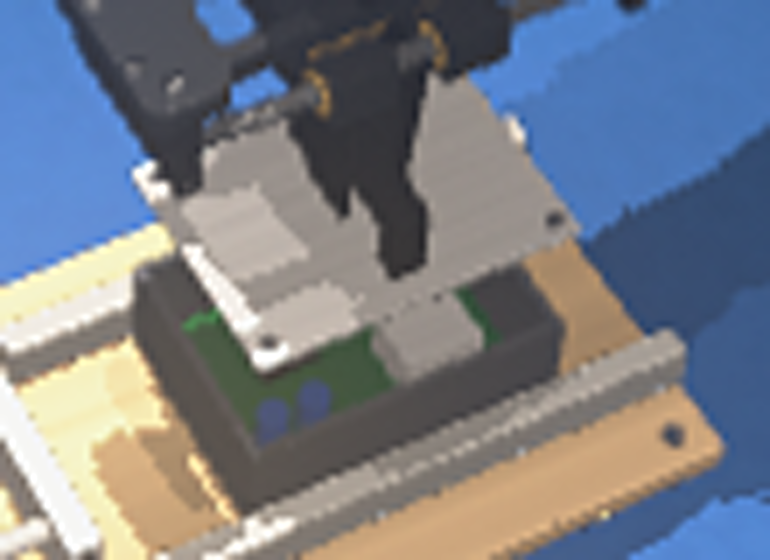

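View pics/w6z.png

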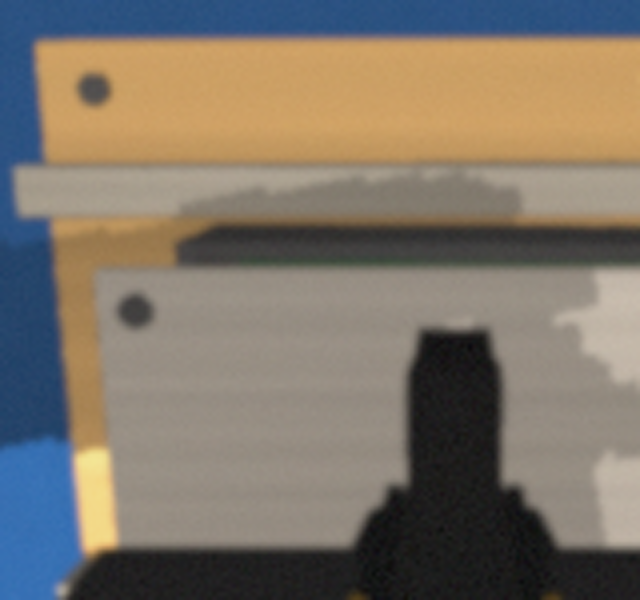

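```bash
python3 - <<'E'
from h import *
p=camera_params('scene'); a=np.radians(-11.46); J=np.array([[np.cos(a),np.sin(a)],[-np.sin(a),np.cos(a)]]); o=np.array([.5663,.0086])-.04*J[0]
z=lambda q:(np.array(q,float)+.5)/7-.5+[235,135]
f=lambda q,h:((onz(p,z(q),h)[:,:2]-o)@J.T*1000).round(1).tolist()
print('box FL FR RL',f([(255,458),(134,270),(562,328)],.057))
s=read_state(); print('cover FL FR RL',f([(262,364),(136,168),(580,230)],s['tool_pos'][2]-.0205))
print('tool',(s['tool_pos'][:2]-o)@J.T*1000, o)
pw=camera_params('wrist'); zw=lambda q:(np.array(q,float)+.5)/4-.5+[140,90]
print('box RL via wrist',((onz(pw,zw([(178,240),(200,226)]),.057)[:,:2]-o)@J.T*1000).round(1).tolist(),'cover RL',((onz(pw,zw([(97,268)]),s['tool_pos'][2]-.0205)[:,:2]-o)@J.T*1000).round(1).tolist())
E
```

```text
box FL FR RL [[41.6, 45.4], [41.7, -41.9], [-76.1, 47.3]]
cover FL FR RL [[42.2, 48.9], [41.4, -39.5], [-74.8, 50.1]]
tool [-15.59384226   1.61800225] [0.52709745 0.01654735]
box RL via wrist [[-75.8, 45.9], [-70.8, 48.9]] cover RL [[-74.3, 47.9]]
```

Emit:
send_rows(increments=[[-0.002,0.03,-0.005,0,0,0],[-0.002,0.06,-0.005,0,0,0],[-0.002,0.08,-0.005,0,0,0],[-0.002,0.09,-0.005,0,0,0],[-0.002,0.096,-0.005,0,0,0],[-0.002,0.1,-0.005,0,0,0]])

```text
t: 7.18
tool_pos: [0.5107, 0.019, 0.0865]
eef_rot: [-1.566, 0.161, -0.158]
force: [0.2, 0.6, -2.1]
finger_gap: 0.0138
```

```bash
python3 - <<'E'
from h import *
s=read_state(); print(s['t'],s['tool_pos'],s['force'],s['torque'])
a,_=snap('scene','s7')
cv2.imwrite('pics/s7z.png',cv2.resize(a[125:215,225:345],None,fx=6,fy=6,interpolation=cv2.INTER_CUBIC)[:,:,::-1])
E
```

```text
7.175 [0.51070982 0.01895167 0.08649425] [ 0.24668489  0.55718062 -2.14375611] [-0.03842854 -0.02451931  0.03126309]
```

View pics/s7z.png

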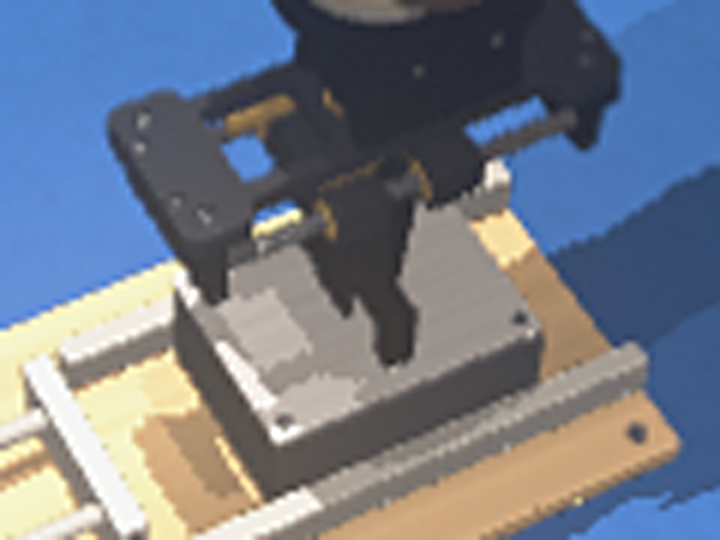

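Emit:
send_rows(increments=[[0,0.006,0,0,0,0],[0,0.01,0,0,0,0],[0,0.011,0,0,0,0]])

```text
t: 7.6
tool_pos: [0.5107, 0.0189, 0.0817]
eef_rot: [-1.566, 0.16, -0.158]
force: [-5.3, 0.3, 17.1]
finger_gap: 0.0134
```

```bash
python3 - <<'E'
from h import *
s=read_state(); print(s['t'],s['tool_pos'],s['force'],s['torque'])
E
```

```text
7.6 [0.5106528  0.01892069 0.08167056] [-5.26167331  0.26415404 17.14078967] [-7.95012517e-03  7.34079645e-01  6.38442605e-04]
```

Emit:
send_rows(increments=[[0,0,0,0,0,0],[0,0,0,0,0,0],[0,0,0,0,0,0],[0,0,0,0,0,0]], grip=0.4)

```text
t: 8.1
tool_pos: [0.5107, 0.0189, 0.0816]
eef_rot: [-1.566, 0.16, -0.158]
force: [-0.2, 0.1, -0.3]
finger_gap: 0.0375
```

Emit:
send_rows(increments=[[0,-0.05,0,0,0,0],[0,-0.12,0,0,0,0],[0,-0.2,0,0,0,0],[0,-0.2,-0.1,0,0,0],[0,-0.2,-0.2,0,0,0],[0,-0.2,-0.2,0,0,0],[0,-0.2,-0.2,0,0,0]])

```text
t: 8.98
tool_pos: [0.4907, -0.0788, 0.1816]
eef_rot: [-1.565, 0.161, -0.159]
force: [-0.4, 0.7, -0.7]
finger_gap: 0.0381
```

```bash
python3 - <<'E'
from h import *
s=read_state(); print(s['t'],s['tool_pos'],s['force'])
a,_=snap('scene','s8'); b,_=snap('wrist','w8')
cv2.imwrite('pics/s8z.png',np.vstack([cv2.resize(a[125:215,215:345],(650,450),interpolation=cv2.INTER_CUBIC)])[:,:,::-1])
E
```

```text
8.975 [ 0.49065808 -0.07876808  0.1816324 ] [-0.41280537  0.70278005 -0.67017847]
```

View pics/s8z.png

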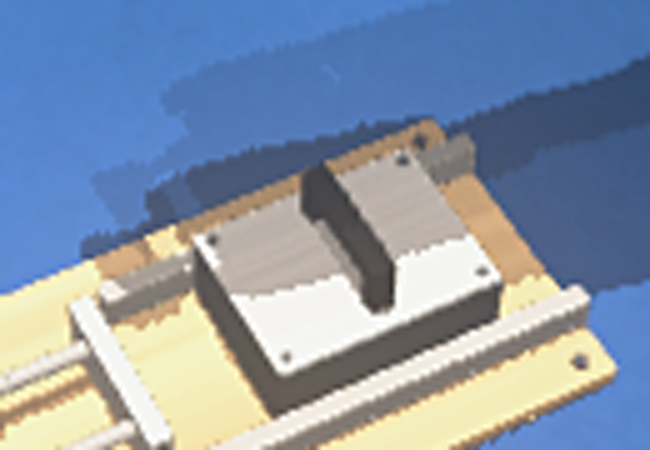

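View pics/w8.png

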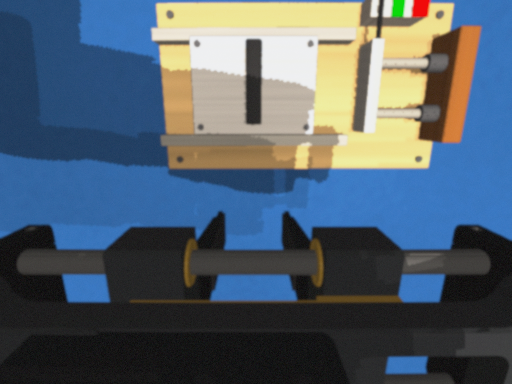

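```bash
python3 - <<'E'
from h import *
print(delta([.4275,.0367,.15],Rz(33.54)))
E
```

```text
[-0.17    0.0633  0.1996  0.0016  0.9976 -0.0014]
```

Emit:
send_rows(increments=[[-0.17,0,0.1,0,1,0],[-0.17,0,0.2,0,1,0],[-0.17,0.06,0.2,0,1,0],[-0.17,0.06,0.2,0,1,0],[-0.17,0.06,0.2,0,1,0]])

```text
t: 9.7
tool_pos: [0.4273, 0.0383, 0.1514]
eef_rot: [-1.431, 0.772, -0.769]
force: [-0.0, -0.4, -0.1]
finger_gap: 0.0376
```

Emit:
send_rows(increments=[[0,0,0,0,1,0],[0,0,0,0,1,0],[0,0,0,0,1,0],[0,0,0,0,1,0],[0,0,0,0,1,0]])

```text
t: 10.32
tool_pos: [0.4273, 0.0391, 0.1513]
eef_rot: [-1.109, 1.358, -1.356]
force: [-0.1, 0.1, -0.5]
finger_gap: 0.038
```

```bash
python3 - <<'E'
from h import *
s=read_state(); print(s['t'],s['tool_pos'],s['force'],s['qpos'].round(2))
print(delta([.4275,.0367,.034],Rz(-11.46)))
b,_=snap('wrist','w9'); a,_=snap('scene','s9')
E
```

```text
10.325 [0.42728287 0.03905795 0.15133928] [-0.12417056  0.11345623 -0.52566621] [-0.06  0.33  2.11 -0.    0.7   1.71]
[ 0.0044  0.2347  0.0019  0.0028 -0.0027  0.0009]
```

View pics/w9.png

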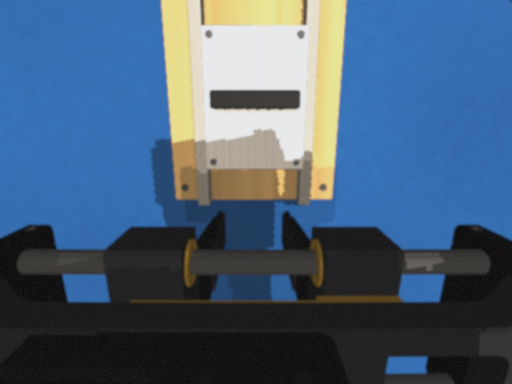

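View pics/s9.png

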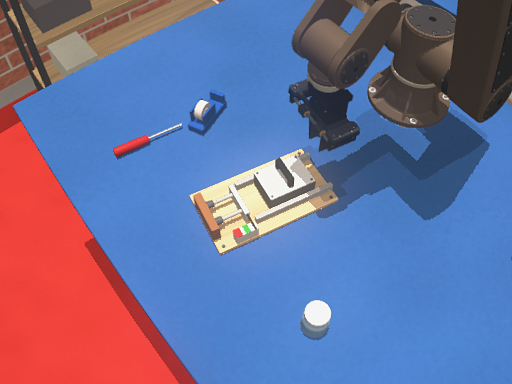

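Emit:
send_rows(increments=[[0.004,0.1,-0.004,0,0,0],[0.004,0.17,-0.004,0,0,0],[0.004,0.21,-0.004,0,0,0],[0.004,0.232,-0.004,0,0,0],[0.004,0.232,-0.004,0,0,0]])

```text
t: 11.05
tool_pos: [0.4246, 0.0373, 0.0351]
eef_rot: [-1.112, 1.356, -1.352]
force: [-0.8, 1.0, -0.1]
finger_gap: 0.038
```

```bash
cat >> h.py <<'E'
A=np.radians(-11.46); J=np.array([[np.cos(A),np.sin(A)],[-np.sin(A),np.cos(A)]]); O=np.array([.5663,.0086])-.04*J[0]
def st():
    s=read_state(); print(round(s['t'],2),'jig xy mm',((s['tool_pos'][:2]-O)@J.T*1000).round(1),'z',s['tool_pos'][2].round(4),'F jig',(J@s['force'][:2]).round(2),s['force'][2].round(2),R.from_rotvec(s['eef_rot']).as_matrix()[:,2].round(3))
E
python3 - <<'E'
from h import *
st(); b,_=snap('wrist','w10'); st()
E
```

```text
11.05 jig xy mm [-104.6   -0. ] z 0.0351 F jig [-1.    0.82] -0.06 [ 0.98  -0.197 -0.003]
11.1 jig xy mm [-104.4   -0. ] z 0.0356 F jig [-0.47  0.04] 0.09 [ 0.98  -0.197 -0.002]
```

View pics/w10.png

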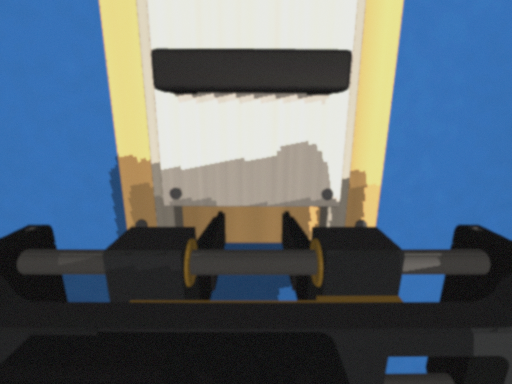

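Emit:
send_rows(increments=[[0,0,0.015,0,0,0],[0,0,0.03,0,0,0],[0,0,0.038,0,0,0],[0,0,0.046,0,0,0],[0,0,0.054,0,0,0],[0,0,0.062,0,0,0],[0,0,0.07,0,0,0],[0,0,0.078,0,0,0],[0,0,0.086,0,0,0],[0,0,0.094,0,0,0],[0,0,0.102,0,0,0],[0,0,0.11,0,0,0],[0,0,0.118,0,0,0],[0,0,0.126,0,0,0],[0,0,0.126,0,0,0]])

```text
t: 12.98
tool_pos: [0.4862, 0.0249, 0.0357]
eef_rot: [-1.112, 1.356, -1.352]
force: [-3.6, -0.5, 2.8]
finger_gap: 0.0378
```

```bash
python3 - <<'E'
from h import *
st(); b,_=snap('wrist','w11'); a,_=snap('scene','s11')
cv2.imwrite('pics/s11z.png',cv2.resize(a[130:260,180:350],None,fx=4,fy=4,interpolation=cv2.INTER_CUBIC)[:,:,::-1])
E
```

```text
12.97 jig xy mm [-41.7   0. ] z 0.0357 F jig [-3.46 -1.18] 2.84 [ 0.98  -0.197 -0.003]
```

View pics/s11z.png

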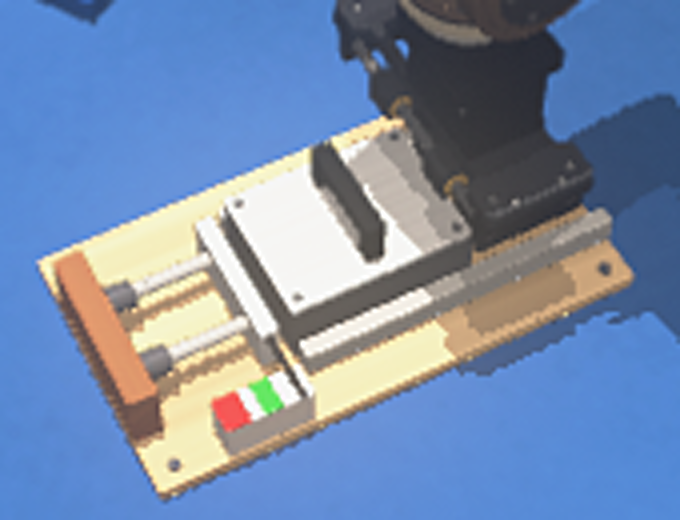

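View pics/w11.png

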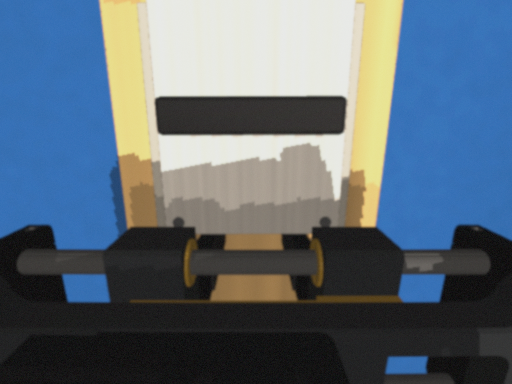

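Emit:
send_rows(increments=[[0,0,0.006,0,0,0],[0,0,0.012,0,0,0],[0,0,0.018,0,0,0],[0,0,0.024,0,0,0],[0,0,0.03,0,0,0],[0,0,0.03,0,0,0]])

```text
t: 13.82
tool_pos: [0.4997, 0.0221, 0.0356]
eef_rot: [-1.114, 1.358, -1.351]
force: [-8.5, 2.1, 6.7]
finger_gap: 0.0378
```

```bash
python3 - <<'E'
from h import *
st(); a,_=snap('scene','s12')
cv2.imwrite('pics/s12z.png',cv2.resize(a[150:255,185:325],None,fx=5,fy=5,interpolation=cv2.INTER_CUBIC)[:,:,::-1])
E
```

```text
13.82 jig xy mm [-28.   0.] z 0.0356 F jig [-8.72  0.34] 6.68 [ 0.98  -0.197 -0.006]
```

View pics/s12z.png

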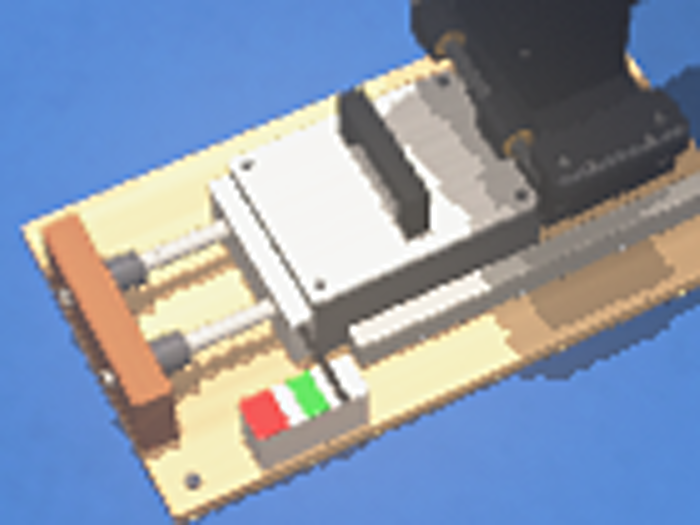

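Emit:
send_rows(increments=[[0,0,-0.004,0.03,0,0],[0,0,-0.004,0.08,0,0],[0,0,0,0.08,0,0],[0,0,0.004,0.08,0,0],[0,0,0.008,0.08,0,0],[0,0,0.008,0.08,0,0]])

```text
t: 14.62
tool_pos: [0.5014, 0.0217, 0.0354]
eef_rot: [-1.076, 1.311, -1.382]
force: [-11.6, 3.2, 8.1]
finger_gap: 0.0382
```

```bash
python3 - <<'E'
from h import *
st(); a,p=snap('scene','s13')
cv2.imwrite('pics/s13z.png',cv2.resize(a[150:255,185:325],None,fx=5,fy=5,interpolation=cv2.INTER_CUBIC)[:,:,::-1])
E
```

```text
14.62 jig xy mm [-26.2  -0. ] z 0.0354 F jig [-12.03   0.79] 8.06 [ 0.979 -0.196  0.051]
```

View pics/s13z.png

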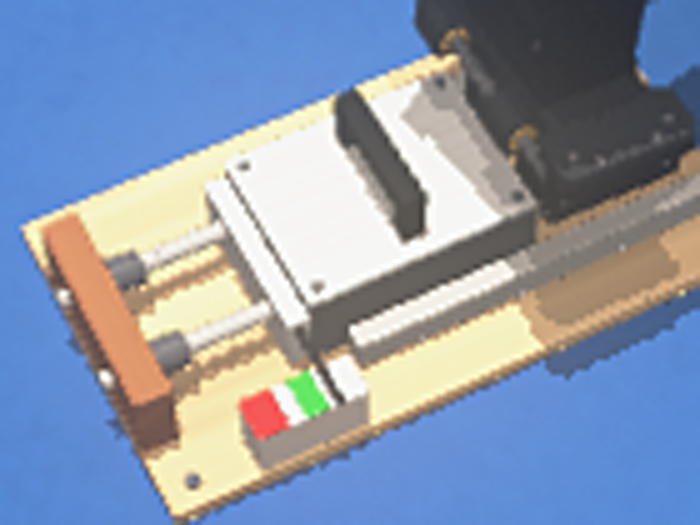

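```bash
cat >> h.py <<'E'
def pointer(im,p):
    hsv=cv2.cvtColor(im,cv2.COLOR_RGB2HSV); r=np.zeros(im.shape[:2],bool); r[218:250,225:265]=1
    g=r&(hsv[...,0]>45)&(hsv[...,0]<75)&(hsv[...,1]>120); rd=r&((hsv[...,0]<8)|(hsv[...,0]>172))&(hsv[...,1]>150)&(hsv[...,2]>120)
    k=r&(hsv[...,2]<85)
    for n,m in (('green',g),('red',rd),('dark',k)):
        v,u=np.nonzero(m); w=(onz(p,np.c_[u,v],.043)[:,:2]-O)@J.T*1000
        if n=='dark': w=w[(w[:,1]>58)&(w[:,1]<80)]
        print(n,len(w),w.mean(0).round(1),np.percentile(w[:,0],[3,97]).round(1))
E
python3 - <<'E'
from h import *
p=camera_params('scene')
for f in ('s11','s12','s13'):
    print(f); pointer(cv2.imread(f'pics/{f}.png')[:,:,::-1].copy(),p)
im=cv2.imread('pics/s13.png')[215:255,225:270]; cv2.imwrite('pics/p13.png',cv2.resize(im,None,fx=14,fy=14,interpolation=cv2.INTER_NEAREST))
E
```

```text
s11
green 37 [123.   78.5] [118.3 127.8]
red 52 [145.5  78.9] [138.6 152.3]
dark 1 [104.2  75.9] [104.2 104.2]
s12
green 37 [123.   78.5] [118.3 127.8]
red 51 [145.4  79.1] [138.6 152.3]
dark 1 [109.4  76.2] [109.4 109.4]
s13
green 37 [123.   78.5] [118.3 127.8]
red 52 [145.5  78.9] [138.6 152.3]Traceback (most recent call last):
  File "<stdin>", line 4, in <module>
  File "h.py", line 30, in pointer
    v,u=np.nonzero(m); w=(onz(p,np.c_[u,v],.043)[:,:2]-O)@J.T*1000
                          ~~~^^^^^^^^^^^^^^^^^^^
  File "h.py", line 10, in onz
    o,d=ray(p,uv); return o+d*((z-o[2])/d[:,2])[:,None]
        ~~~^^^^^^
  File "h.py", line 7, in ray
    u=cv2.undistortPoints(np.array(uv,float).reshape(-1,1,2),np.array(p['K']),np.array(p['distortion'],float)).reshape(-1,2)
      ~~~~~~~~~~~~~~~~~~~^^^^^^^^^^^^^^^^^^^^^^^^^^^^^^^^^^^^^^^^^^^^^^^^^^^^^^^^^^^^^^^^^^^^^^^^^^^^^^^^^^^^^
cv2.error: OpenCV(4.12.0) /io/opencv/modules/calib3d/src/undistort.dispatch.cpp:347: error: (-215:Assertion failed) CV_IS_MAT(_src) && CV_IS_MAT(_dst) && (_src->rows == 1 || _src->cols == 1) && (_dst->rows == 1 || _dst->cols == 1) && _src->cols + _src->rows - 1 == _dst->rows + _dst->cols - 1 && (CV_MAT_TYPE(_src->type) == CV_32FC2 || CV_MAT_TYPE(_src->type) == CV_64FC2) && (CV_MAT_TYPE(_dst->type) == CV_32FC2 || CV_MAT_TYPE(_dst->type) == CV_64FC2) in function 'cvUndistortPointsInternal'
```

Emit:
send_rows(increments=[[0,-0.001,0.005,0,0,0],[0,-0.002,0.01,0,0,0],[0,-0.002,0.015,0,0,0],[0,-0.002,0.019,0,0,0],[0,-0.002,0.019,0,0,0]])

```text
t: 15.3
tool_pos: [0.5086, 0.0203, 0.0359]
eef_rot: [-1.081, 1.316, -1.379]
force: [-7.2, 4.5, -5.1]
finger_gap: 0.0375
```

```bash
python3 - <<'E'
from h import *
st(); a,p=snap('scene','s14')
cv2.imwrite('pics/s14z.png',cv2.resize(a[150:255,185:325],None,fx=5,fy=5,interpolation=cv2.INTER_CUBIC)[:,:,::-1])
cv2.imwrite('pics/p14.png',cv2.resize(a[215:255,225:270],None,fx=14,fy=14,interpolation=cv2.INTER_NEAREST)[:,:,::-1])
E
```

```text
15.3 jig xy mm [-18.9  -0. ] z 0.0359 F jig [-7.99  2.94] -5.05 [ 0.979 -0.196  0.045]
```

View pics/s14z.png

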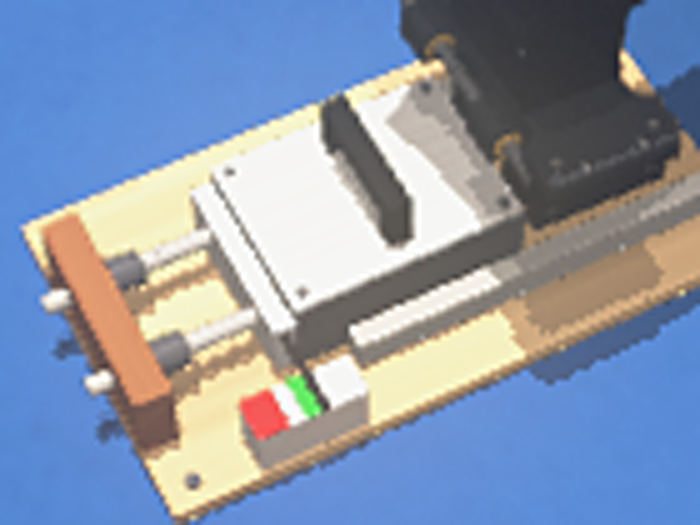

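View pics/p14.png

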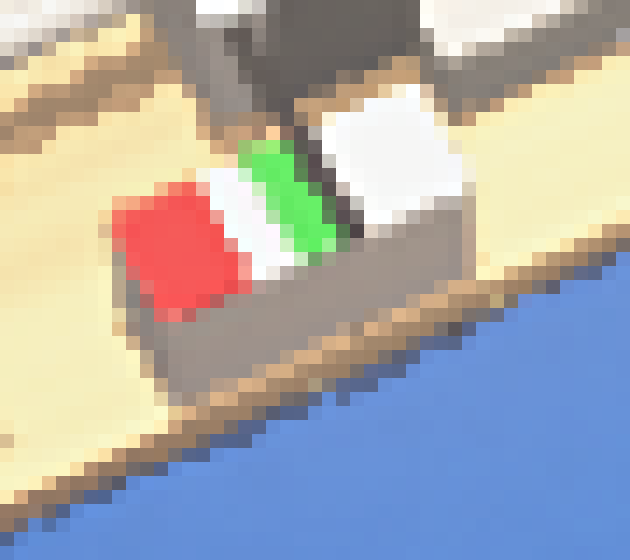

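Emit:
send_rows(increments=[[0,0.0006,0.003,0,0,0],[0,0.0006,0.006,0,0,0],[0,0.0006,0.008,0,0,0],[0,0.0006,0.008,0,0,0]])

```text
t: 15.85
tool_pos: [0.5088, 0.0202, 0.0352]
eef_rot: [-1.088, 1.323, -1.374]
force: [-16.6, 5.6, 8.6]
finger_gap: 0.0378
```

```bash
python3 - <<'E'
from h import *
st(); a,p=snap('scene','s15'); w,_=snap('wrist','w15'); st()
q=cv2.resize(a[215:255,225:270],(450,400),interpolation=cv2.INTER_NEAREST)
cv2.imwrite('pics/p15.png',q[:,:,::-1])
cv2.imwrite('pics/s15z.png',cv2.resize(a[150:255,185:325],None,fx=5,fy=5,interpolation=cv2.INTER_CUBIC)[:,:,::-1])
E
```

```text
15.85 jig xy mm [-18.6  -0.1] z 0.0352 F jig [-17.38   2.16] 8.62 [ 0.98  -0.196  0.035]
15.95 jig xy mm [-18.7  -0.1] z 0.0353 F jig [-16.39   1.99] 9.01 [ 0.98  -0.196  0.035]
```

View pics/p15.png

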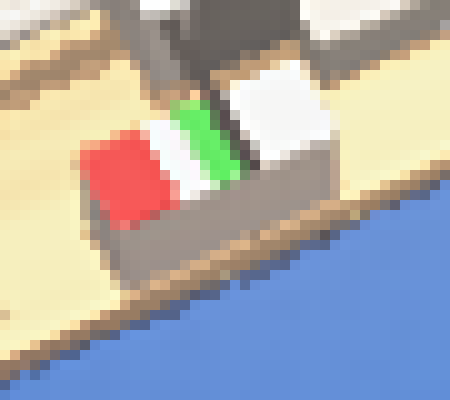

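View pics/s15z.png

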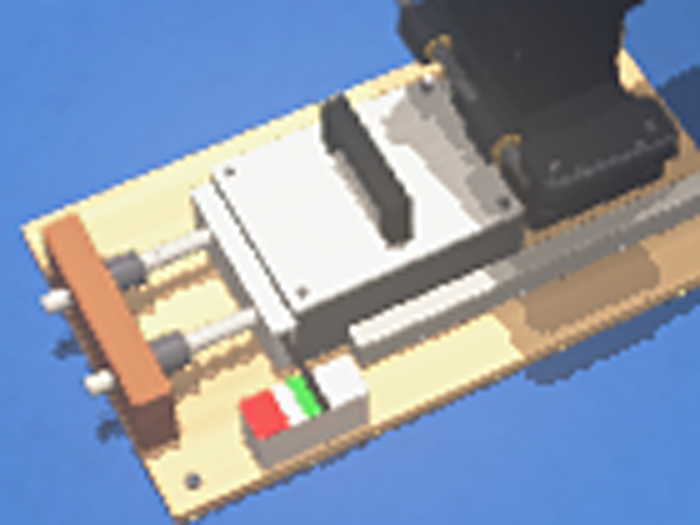

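View pics/w15.png

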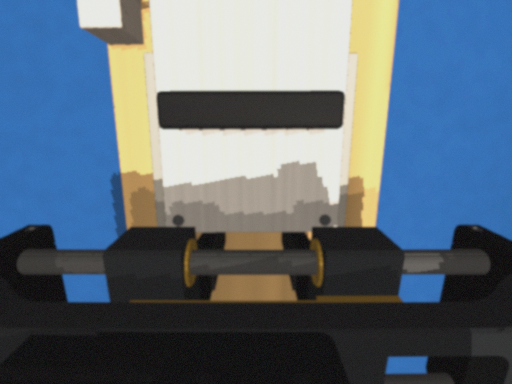

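Emit:
send_rows(increments=[[0,-0.0008,0.006,0.01,0,0],[0,-0.0016,0.009,0.01,0,0],[0,-0.0018,0.012,0.01,0,0],[0,-0.0018,0.012,0.01,0,0],[0,-0.0018,0.012,0.01,0,0]])

```text
t: 16.58
tool_pos: [0.5116, 0.0196, 0.0354]
eef_rot: [-1.088, 1.323, -1.374]
force: [-10.9, 4.5, -1.2]
finger_gap: 0.038
```

```bash
python3 - <<'E'
from h import *
st(); a,p=snap('scene','s16'); st()
q=cv2.resize(a[215:255,225:270],(450,400),interpolation=cv2.INTER_NEAREST)
cv2.imwrite('pics/p16.png',q[:,:,::-1])
cv2.imwrite('pics/s16z.png',cv2.resize(a[150:255,185:325],None,fx=5,fy=5,interpolation=cv2.INTER_CUBIC)[:,:,::-1])
E
```

```text
16.57 jig xy mm [-15.8  -0.1] z 0.0354 F jig [-11.59   2.27] -1.15 [ 0.98  -0.196  0.035]
16.62 jig xy mm [-15.8  -0.1] z 0.0354 F jig [-11.91   1.78] -0.51 [ 0.98  -0.196  0.035]
```

View pics/p16.png

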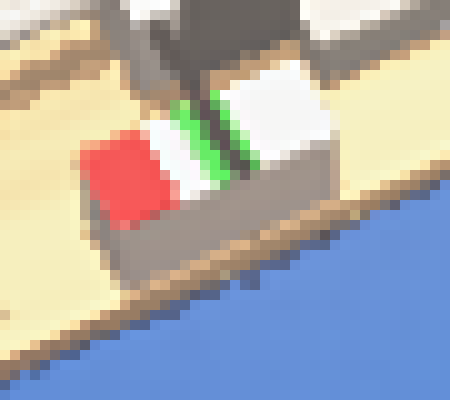

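View pics/s16z.png

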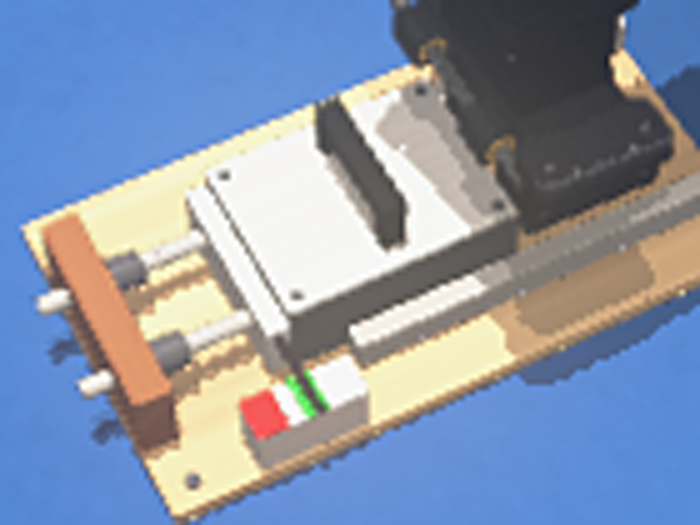

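```bash
python3 - <<'E'
from h import *
for i in range(14): get_image('scene')
st(); a,p=snap('scene','s17'); b=cv2.imread('pics/s16.png')[:,:,::-1]
print(np.abs(a[215:255,225:270].astype(int)-b[215:255,225:270]).mean(), read_state()['qvel'].round(4))
sign_off()
E
```

```text
17.32 jig xy mm [-15.8  -0.1] z 0.0354 F jig [-11.42   3.52] -0.26 [ 0.98  -0.196  0.035]
0.27240740740740743 [ 0.0023 -0.0005  0.002  -0.0003 -0.0002 -0.0009]
the job is handed in; nothing more can be done
```

The cover is on the box and the box is pressed on the sprung fence. The black pointer stands over the green band. The job was handed in at about 17.4 s of the 64 s, with the arm still pressing.

**What I did:** I seated the cover before the fence was touched. Then I pushed the box low on its rear wall with both fingertips, in small steps.

**Last checks:**
- **Pointer:** it stood inside the green, a little short of the middle. That is about 16–18 mm of fence travel, estimated from the picture and the arm's position.
- **Force:** the wrist read about 11.5 N along the channel, part of it friction under the box, and almost nothing vertically. I estimated the force on the plate at 8–9 N from the fence travel; I could not measure it directly.
- **Steadiness:** the arm position and the pointer did not change over the last 0.7 s.
- **Cover and box:** in the pictures the cover looked flush and the box flat and straight.

**What did not go smoothly:**
- The first push showed 7–8 N of vertical friction at the fingers. I tilted the fingers about 3° so the tips pressed lowest.
- One step then stuck at 17 N without moving the box. Raising the tool slightly cleared it, and the pointer never came near the red.
- There was a sideways reading of 2–3.5 N at the end, but the box showed no sideways shift.

I moved nothing near the tape dispenser, screwdriver or jar, though I did not measure their positions again at the end.

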